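# Roll the second axle onto its line on the cart deck

## Task

The plywood deck of a hand cart lies upside down on the garage bench with one axle tube already clipped down. Push the other, loose axle tube with your fingertips so that it rolls along the deck onto the bare marked line, and leave it lying still there, centred on the line and hiding it from one edge of the deck to the other, with both ends still sticking out past the deck for the wheels. Roll it all the way rather than carrying, dragging or lifting it, and leave the loose clips, the pencil and the tools and parts around the deck where they are.

Things in the scene. Friction and masses are not known exactly. Their poses are not given: they have to be found in the camera images.
- axle: The loose axle: plain steel tube, 25 mm diameter, 340 mm long, about 0.3 kg, lying flat on the plywood deck and sticking out some 40 mm past both long edges. Origin: middle of the tube, on its axis, 33.5 mm above the bench (its top is at 46 mm). x runs along the tube; y and z turn as it rolls. It starts 90 to 265 mm from the line on the mark's +y side, within 2 degrees of parallel.
- axle_near (a point): Point on the axis of the loose tube, 130 mm from its middle towards its end nearer the robot. The tube rolls freely, square to its length, keeping its direction when pushed near its middle; it has no stop at the line and comes to rest within a few mm of where a slow push (50 mm/s or less) ends.
- axle_far (a point): Point on the axis of the loose tube, 130 mm from its middle towards its end farther from the robot. The steel is smooth: fingertips that bear behind its upper half, reaching 9 mm or more below its top, roll it cleanly ahead of them; higher up they press it down and ride over it.
- mark: The bare marked line: a black felt-tip line 3 mm wide, 258 mm long, straight across the deck, with four small pilot holes beside it. Origin: middle of the line, on the deck's top face, 21 mm above the bench. x runs along the line (away from the robot), y along the deck towards the axle already clipped down, z up. It is 85 to 175 mm from the deck's end. The deck is clear between tube and line.
- deck: Cart deck: plywood 18 mm thick, 260 mm (x) by 540 mm (y), upside down on a 3 mm rubber mat, does not move. Origin: centre of the underside, on the bench; axes as for the mark; top 21 mm above the bench. The first axle, an equal tube, is clipped down along x at y = +195 mm by two saddle clips at x = -85 and +85 mm; its top is 46 mm, the clips' tops 49 mm above the bench.
- clip_a: Loose steel saddle clip (bystander) standing on its two feet on the deck, on the far side of the line from the tube, near the end of the deck: 20 mm wide, 68 mm over its feet, 28 mm high, its length along the deck's x. Origin: centre of its underside.
- clip_b: A second loose saddle clip like the first, standing about 170 mm from it along the deck's x; the two stand 40 mm or more beyond the line.
- pencil: Flat carpenter's pencil (bystander), 170 mm long, 14 by 8 mm, lying on the deck between the clipped axle and that end of the deck. Origin: middle of its underside.
- wheel_a: Cart wheel (bystander), rubber tyre of 100 mm diameter, 34 mm wide, with a hub, 40 mm high in all, lying flat on the bench to the right of the deck. Origin: centre of its underside.
- wheel_b: A second such wheel, lying flat to the right of the deck.
- spray_can: Spray can (bystander), 58 mm diameter, 170 mm high, standing to the right of the deck. Origin: centre of its underside.
- tape: Tape measure (bystander), about 72 by 68 by 36 mm, lying to the left of the deck. Origin: centre of its underside.
- hammer: Claw hammer (bystander) lying on the bench to the left of the deck. Origin: on its underside.

How it is judged:
By the outcome, as a careful person would: the job done as asked, in the order asked, and still so for the second after the job is handed in, with the robot touching nothing.
It also fails if it takes over 42 s, if anything falls off the work surface, if the arm or the gripper's body presses on something with over 40 N, if the wrist force passes 120 N, or if a joint passes its speed limit or range.

## Robot

A 6-joint arm with a two-finger parallel gripper is mounted at the origin on the work surface. World frame = base frame: x ahead of the robot, y to its left, z up, the work surface at z = 0. Lengths are in m, angles in rad, forces in N, time in s.
With the tool pointing down it reaches from about 0.4 to 0.825 m from the base axis. Payload 7 kg.
Tool frame: the origin (TCP) lies on the centre line of the jaws, within the pads' length; the fingertips stand arm.tip_reach ahead of it and the grasp point (between the pads) lies 5 mm behind it (arm.tip_reach is the distance from the TCP to the fingertips, in m); z points along the fingers, y is the line along which they close (so a half turn about z gives the same grasp; the last joint's range is limited). The gripper opens to 88 mm and grips with 3 to 60 N. Pads are 19 mm wide; open, the fingers measure 130 mm over their backs; the gripper's body (78 mm by 193 mm) begins 47 mm behind the grasp point.
Start: joints at [1.492, 0.359, 0.012, 0, -1.224, -0.288], TCP at [0.242, 0.63, 0.241] pointing down, gripper open.
Joint ranges: [-3.07, 3.07], [-1.43, 2.12], [-1.02, 1.25], [-3.03, 1.67], [-3.05, -0], [-3.03, 3.03]. Speed limits (rad/s): [2.39, 2.39, 3.01, 3.14, 3.14, 3.14].

## Interface

Orientations are given as [roll, pitch, yaw] about the fixed x, y, z axes, in that order (R = Rz(yaw) Ry(pitch) Rx(roll)).
In Python, from station import status, optics, order, arm gives the robot as it stands. The module is installed in compiled form; this text tells all that it offers.
- The arm moves only by the shell command python3 -m jog 'ROWS' [FORCE]. ROWS is JSON, a list of rows, each a list of 3 entries, a list of its own where there are three numbers: the gripper command: -1 is shut, 1 is fully open, values between are in proportion, then the shift along the tool's x, y, z in mm, then the turn about the tool's z in rad. A call has 1 to 20 rows; each row is the pose to reach, as a shift and turn from the pose commanded when the call began, along the tool's axes at that moment; what a row does not reach only later rows make up. A row lasts 1/8 s, in which the tool goes at most 62.5 mm and 10.7 degrees, less where a joint would pass 70% of its speed; a pose out of reach is approached as far as the arm can. A call with a gripper value outside its range is refused whole. The fingers move at their own pace and stop on an object; FORCE is the grip in N (left out, the last holds). Time passes only in rows, so rows that repeat a pose let the fingers close. It gives the time, the measured TCP pose, the force, the opening and the grip force at its end, in the units of the state.
- status.get_state(): the state, without advancing time (a new reading comes with each control period).
- optics.grab_frame(name): name is "scene" or "top" or "wrist"; returns a dict with "color" (480x640x3 uint8, red, green, blue), "mtx" (3x3 intrinsics, pixels), "cam_to_world" (4x4, takes a point from camera to world coordinates). Camera axes: x right, y down, z forward; pixel columns grow to the right and rows downward; lengths in m; the calibration is good to about 2 mm. The wrist camera is an equidistant fisheye: a pixel r from the principal point sees the ray r / f radians off the axis. A picture is of the moment at which its call begins. There is no depth.
- order.job_done(): hands the job in; it is judged then, once.
The state is a dict: "t": time; "q": joint angles; "qd": joint speeds; "joint_efforts": joint torques, N m; "eef_pos": TCP position; "ee_rot": TCP orientation; "force": force on the tool from outside, world axes, zero at the start; "moment": the same for the moment, N m; "width": finger opening in m; "gripper_force": force on a finger pad.
Only numpy, scipy, OpenCV 4.12 (cv2) and the standard library are available. Lean on these libraries where they do the work, as an engineer would, in place of code of your own. Each camera call takes 0.05 s, during which the arm holds its last target. There are 200 camera calls.

## Working session

There is one attempt and no reset: what is moved stays moved. The work goes in short steps, Python scripts to look and compute and a shell command to move; the robot and the scene stay as the last step left them, time stands still between calls to the robot, and variables do not carry over. Pictures are saved under pics/ and viewed, at most 10 in all, crops included, and the job is handed in when it is done.

```bash
mkdir -p pics
python3 - <<'E'
from station import status, optics, arm
import cv2,numpy as np
s=status.get_state();print(s['t'],s['eef_pos'],s['ee_rot'],s['width'],arm.tip_reach)
for n in("top","scene"):
    f=optics.grab_frame(n);cv2.imwrite(f'pics/{n}1.png',f['color'][:,:,::-1]);print(n,f['mtx'].tolist(),np.round(f['cam_to_world'],3).tolist())
E
```

```text
0.0 [0.2419348  0.62963986 0.23961959] [ 3.13990203e+00 -1.69248703e-04 -3.66926575e-01] 0.08765969821388188 0.014
top [[461.791388753778, 0.0, 316.28308094998397], [0.0, 461.791388753778, 238.00362881829042], [0.0, 0.0, 1.0]] [[0.03, -0.989, 0.144, 0.373], [-0.999, -0.033, -0.02, -0.001], [0.025, -0.143, -0.989, 1.138], [0.0, 0.0, 0.0, 1.0]]
scene [[496.1621533830071, 0.0, 315.69692758641287], [0.0, 496.1621533830071, 227.64837446941613], [0.0, 0.0, 1.0]] [[-0.074, 0.636, -0.768, 1.407], [0.997, 0.062, -0.044, 0.056], [0.02, -0.769, -0.639, 0.781], [0.0, 0.0, 0.0, 1.0]]
```

View pics/top1.png

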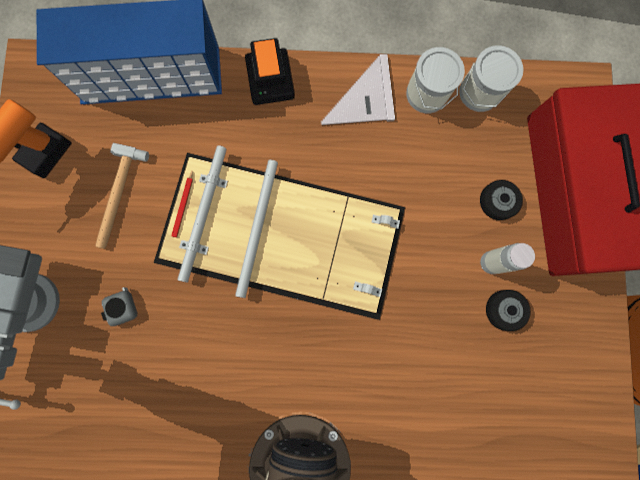

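View pics/scene1.png

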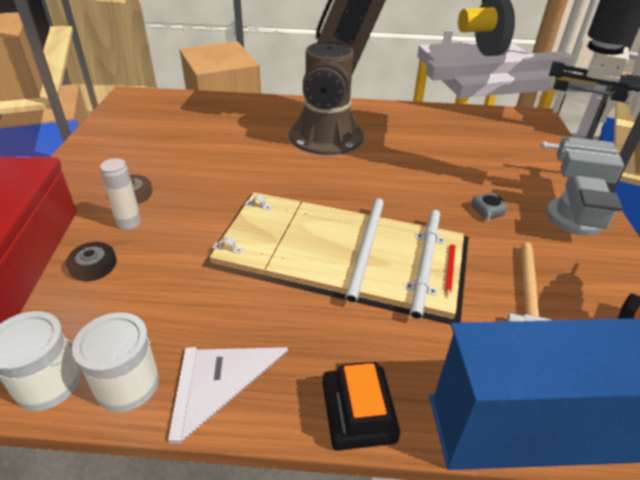

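The top view shows the loose tube from (272,162) to (241,295) and the line from (348,197) to (324,300). The clips are right of the line and the clipped tube is on the left. Next I'll measure these.

```bash
cat > m.py <<'E'
from station import status, optics, arm
import cv2,numpy as np
def ray(f,uv,z):
    uv=np.atleast_2d(np.asarray(uv,float));K=f['mtx'];T=f['cam_to_world']
    d=np.c_[(uv-[K[0,2],K[1,2]])/[K[0,0],K[1,1]],np.ones(len(uv))]@T[:3,:3].T
    return (T[:3,3]+d*((z-T[2,3])/d[:,2:]))[:,:2]
def fit(p):
    vx,vy,x,y=cv2.fitLine(p.astype(np.float32),cv2.DIST_HUBER,0,.001,.001).ravel()
    if vx<0: vx,vy=-vx,-vy
    d=np.array([vx,vy]);s=(p-[x,y])@d
    return np.array([x,y])+d*(s.max()+s.min())/2,d,s.max()-s.min(),np.degrees(np.arctan2(vy,vx))
def blob(m,z,f,big=None):
    n,l,st,c=cv2.connectedComponentsWithStats(m.astype(np.uint8))
    L=l[big] if big else 1+np.argmax(st[1:,4])
    v,u=np.nonzero(l==L);return fit(ray(f,np.c_[u,v],z)),np.c_[u,v]
def scan(f,a,b,sign,w,z):
    # centroid, across the strip a->b, of bright(+1)/dark(-1) or low-saturation(0)
    c=f['color'].astype(float);a,b=np.array(a,float),np.array(b,float);out=[]
    n=np.array([1,0])
    ch=255-c.sum(2)/3 if sign<0 else 255-(c.max(2)-c.min(2))
    for t in np.linspace(0,1,60):
        p=a+t*(b-a);v=int(round(p[1]));u=np.arange(int(p[0])-w,int(p[0])+w+1)
        r=ch[v,u];r=np.clip(r-np.median(r) - 0.3*(r.max()-np.median(r)),0,None)
        if r.sum()>0: out.append([(r*u).sum()/r.sum(),v])
    return fit(ray(f,out,z))
def measure(tube):
    f=optics.grab_frame('top')
    M=scan(f,(346.5,202),(325,296),-1,5,.021)
    A=scan(f,tube[0],tube[1],0,14,.0335)
    print('mark c,d,len,ang',M);print('axle',A)
    x=M[1];y=np.array([-x[1],x[0]])
    print('axle centre in mark frame mm',1e3*np.array([(A[0]-M[0])@x,(A[0]-M[0])@y]),'rel ang',A[3]-M[3])
    return f,M,A
E
python3 - <<'E'
from m import *
f,M,A=measure([(271.5,165),(242,291)])
ends=ray(f,[(272.5,161),(240.5,296)],.0335);print(ends,np.linalg.norm(ends[0]-ends[1]),ends.mean(0))
g=ray(f,[(221,148),(182,281)],.0335);print('clipped',g, g.mean(0))
x=M[1];y=np.array([-x[1],x[0]]);print((g.mean(0)-A[0])@y,'deck corners',ray(f,[(405,208),(379,318),(188,155),(156,261)],.021))
s=status.get_state();yaw=s['ee_rot'][2];print(yaw)
E
```

```text
mark c,d,len,ang (array([ 0.5118746 , -0.07050341]), array([ 0.9766239 , -0.21495537], dtype=float32), np.float64(0.23825646426959074), np.float32(-12.412909))
axle (array([0.55660761, 0.12055961]), array([ 0.9829232 , -0.18401605], dtype=float32), np.float64(0.31636329132657637), np.float32(-10.603771))
axle centre in mark frame mm [  2.61730165 196.21231169] rel ang 1.8091373
[[0.72244828 0.08995295]
 [0.38940082 0.15109469]] 0.33861323497719925 [0.55592455 0.12052382]
clipped [[0.75093916 0.21846547]
 [0.42044184 0.29092024]] [0.5856905  0.25469285]
0.1372492526315265 deck corners [[ 0.6181703  -0.24189242]
 [ 0.34738049 -0.17994988]
 [ 0.73396528  0.30165512]
 [ 0.46695096  0.35974884]]
-0.3668917440216932
```

```bash
python3 -m jog '[[1,[0,0,-60],0],[1,[0,0,-80],0],[1,[469,318,-80],1.42],[1,[469,318,-80],1.42],[1,[469,318,-80],1.42],[1,[469,318,-80],1.42],[1,[469,318,-80],1.42],[1,[469,318,-80],1.42],[1,[469,318,-80],1.42],[1,[469,318,-80],1.42],[1,[469,318,-80],1.42],[1,[469,318,-80],1.42],[1,[469,318,0],1.42],[1,[469,318,70],1.42],[1,[469,318,90],1.42],[1,[469,318,90],1.42],[1,[469,318,90],1.42],[1,[469,318,90],1.42]]'
python3 - <<'E'
from m import *
f=optics.grab_frame('wrist');cv2.imwrite('pics/w1.png',f['color'][:,:,::-1])
s=status.get_state();print(s['eef_pos'],s['ee_rot'],np.degrees(s['ee_rot'][2]))
E
```

```text
t: 2.4
eef_pos: [0.5671, 0.166, 0.1531]
ee_rot: [-3.139, 0.003, -1.786]
force: [-0.0, 0.1, 0.2]
width: 0.0877
gripper_force: 0.0
[0.56685125 0.16578977 0.15282813] [-3.13890405e+00  2.51057990e-03 -1.78639888e+00] -102.35311657356031
```

View pics/w1.png

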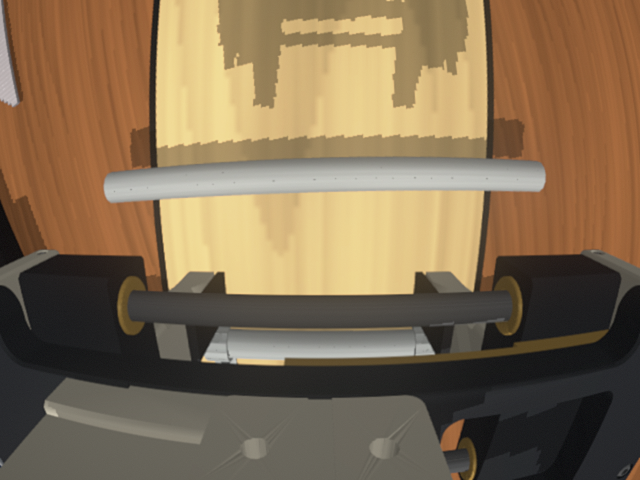

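The wrist view shows the loose tube ahead of the fingers (row ~180) with clear deck between it and the clipped tube. I'll descend and start the push.

```bash
python3 -m jog '[[1,[0,0,50],0],[1,[0,0,90],0],[1,[0,0,107],0],[1,[0,0,107],0],[1,[0,0,107],0],[1,[6,0,107],0],[1,[12,0,107],0],[1,[16,0,107],0],[1,[20,0,107],0],[1,[24,0,107],0],[1,[28,0,107],0],[1,[32,0,107],0],[1,[36,0,107],0],[1,[40,0,107],0],[1,[44,0,107],0],[1,[48,0,107],0],[1,[52,0,107],0],[1,[56,0,107],0],[1,[60,0,107],0],[1,[60,0,107],0]]'
python3 - <<'E'
from m import *
f=optics.grab_frame('top');cv2.imwrite('pics/t2.png',f['color'][100:340,120:440,::-1].repeat(2,0).repeat(2,1))
f=optics.grab_frame('wrist');cv2.imwrite('pics/w2.png',f['color'][:,:,::-1])
E
```

```text
t: 4.95
eef_pos: [0.5528, 0.1061, 0.0435]
ee_rot: [3.141, -0.0, -1.787]
force: [-0.4, 0.8, 0.2]
width: 0.0875
gripper_force: 0.0
```

View pics/t2.png

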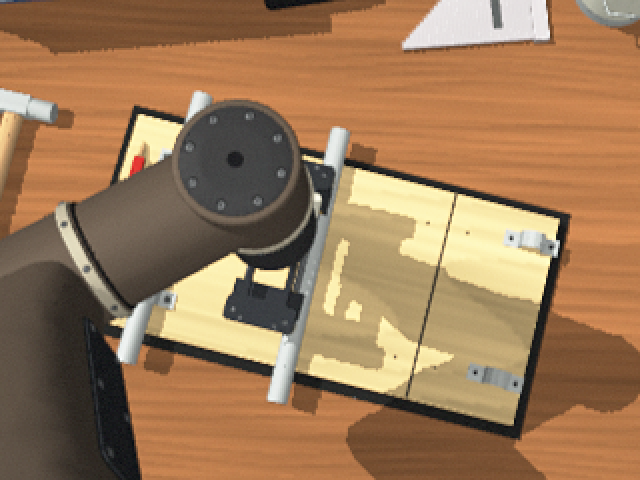

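View pics/w2.png

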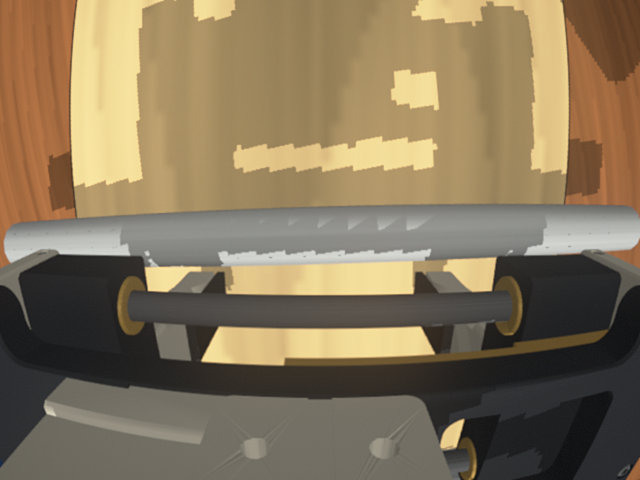

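The tube now ends at about (290,165) and (259,301) in the top image, against the fingers, so contact is made. I'll work out the tube's position relative to the TCP.

```bash
cat >> m.py <<'E'
MC=np.array([.5119,-.0705]);MX=np.array([.9766,-.2150]);MY=np.array([.2150,.9766])
def ends(top,bot,w=9):
    f=optics.grab_frame('top');c=f['color'].astype(int);out=[]
    for (u0,v0),dv in ((top,(3,14)),(bot,(-14,-3))):
        for v in range(v0+dv[0],v0+dv[1]):
            u=np.arange(u0-w,u0+w+1)+round((v0-v)*.22)
            r=c[v,u];k=((r.max(1)-r.min(1))<30)&(r.sum(1)>240)
            if 6<k.sum()<16: out.append([u[k].mean(),v])
    p=ray(f,out,.0335);_,d,L,a=fit(p);i=len(out)//2
    q=p@MX-MC@MX; r=(p-MC)@MY; k=np.polyfit(q,r,1)
    tcp=status.get_state()['eef_pos'][:2]-MC
    e=ray(f,[top,bot],.0335)-MC
    print(len(out),'angle rel mark deg',np.degrees(np.arctan(k[0])),'y offset at line centre, at +-130 mm',1e3*np.polyval(k,[0,.13,-.13]),'ends x',1e3*e@MX,'tcp in mark',1e3*tcp@MX,1e3*tcp@MY)
E
python3 -c "
from m import *
ends((290,164),(259,301))"
```

```text
22 angle rel mark deg 1.722355771615138 y offset at line centre, at +-130 mm [152.57533807 156.4844169  148.66625923] ends x [ 174.56313076 -167.93483503] tcp in mark 2.082121144483253 181.61721347895224
```

```bash
python3 -m jog '[[1,[4,0,-2],0],[1,[9,0,-3],0],[1,[14,0,-3],0],[1,[19,0,-3],0],[1,[24,0,-3],0],[1,[29,0,-3],0],[1,[34,0,-3],0],[1,[39,0,-3],0],[1,[44,0,-3],0],[1,[49,0,-3],0],[1,[54,0,-3],0],[1,[59,0,-3],0],[1,[64,0,-3],0],[1,[69,0,-3],0],[1,[74,0,-3],0],[1,[79,0,-3],0],[1,[83,0,-3],0],[1,[87,0,-3],0],[1,[90,0,-3],0],[1,[90,0,-3],0]]'
python3 - <<'E'
from m import *
f=optics.grab_frame('top');cv2.imwrite('pics/t3.png',f['color'][100:340,120:440,::-1].repeat(2,0).repeat(2,1))
E
```

```text
t: 7.6
eef_pos: [0.5336, 0.0183, 0.0465]
ee_rot: [3.141, -0.0, -1.787]
force: [-0.4, -1.5, 0.4]
width: 0.0876
gripper_force: 0.0
```

View pics/t3.png

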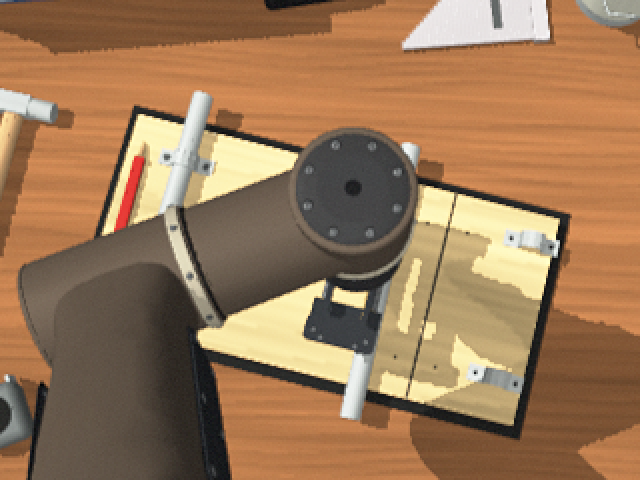

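The tube's lower end is at about (296,308) and its upper end is partly hidden near (326,172). It still has some way to go to the line.

Run:
```python
from m import *
ends((327,172),(296,308))
f=optics.grab_frame('top')
c=f['color'].astype(int)
for v in (173,175,177,179,290,295,300,304):
    r=c[v];k=((r.max(1)-r.min(1))<30)&(r.sum(1)>300);u=np.nonzero(k)[0];u=u[(u>285)&(u<340)];
    if len(u): print(v,u.min(),u.max(),len(u),1e3*(ray(f,[(u.min()+u.max())/2,v],.0335)-MC)@np.c_[MX,MY])
```

```text
16 angle rel mark deg 1.871124095408377 y offset at line centre, at +-130 mm [64.34742313 68.59437893 60.10046733] ends x [ 177.73335431 -162.47188949] tcp in mark 2.0897995350199565 91.55141345879973
173 286 328 15 [[162.87223203 111.91270401]]
175 321 329 9 [[169.08132477  67.67800086]]
177 323 328 6 [[164.45770333  65.25698173]]
179 324 328 5 [[159.83974415  62.83892745]]
290 294 304 11 [[-119.78955539   59.5563538 ]]
295 292 302 11 [[-132.37069519   61.21567712]]
300 292 301 10 [[-144.04362694   59.42716815]]
304 291 300 10 [[-153.70173809   59.37572567]]
```

Offset is 64 mm with the tube still tilted by 1.8°, its far end lagging. I'll shift the fingers towards the far end for the next stretch to straighten it as it rolls.

```bash
python3 -m jog '[[1,[-10,0,0],0],[1,[-10,-40,0],0],[1,[-10,-65,0],0],[1,[-10,-65,0],0],[1,[-5,-65,0],0],[1,[0,-65,0],0],[1,[4,-65,0],0],[1,[8,-65,0],0],[1,[12,-65,0],0],[1,[16,-65,0],0],[1,[20,-65,0],0],[1,[24,-65,0],0],[1,[27,-65,0],0],[1,[30,-65,0],0],[1,[30,-65,0],0],[1,[30,-65,0],0]]'
python3 - <<'E'
from m import *
f=optics.grab_frame('top');cv2.imwrite('pics/t4.png',f['color'][100:340,120:440,::-1].repeat(2,0).repeat(2,1))
c=f['color'].astype(int)
for v in (175,177,179,181,183,280,285,290,295,300,304,308):
    r=c[v];k=((r.max(1)-r.min(1))<30)&(r.sum(1)>300);u=np.nonzero(k)[0];u=u[(u>295)&(u<350)];
    if len(u): print(v,u.min(),u.max(),len(u),1e3*(ray(f,[(u.min()+u.max())/2,v],.0335)-MC)@np.c_[MX,MY])
E
```

```text
t: 9.75
eef_pos: [0.5907, -0.0247, 0.0465]
ee_rot: [3.142, -0.0, -1.787]
force: [0.4, 0.4, 0.4]
width: 0.0877
gripper_force: 0.0
175 297 297 1 [[151.76771741 134.49918601]]
177 296 349 5 [[162.6020157  72.4222917]]
179 298 348 7 [[157.98595703  70.00025098]]
181 331 333 3 [[158.62416038  47.29588654]]
280 310 319 10 [[-87.77800353  29.63671361]]
285 308 318 11 [[-100.16963133   30.19736079]]
290 307 317 11 [[-112.23007845   29.60338325]]
295 306 316 11 [[-124.25206561   29.01129987]]
300 304 314 11 [[-136.81451953   30.71937121]]
304 304 314 11 [[-145.91081387   28.40938798]]
308 303 313 11 [[-155.56106633   28.39770437]]
```

View pics/t4.png

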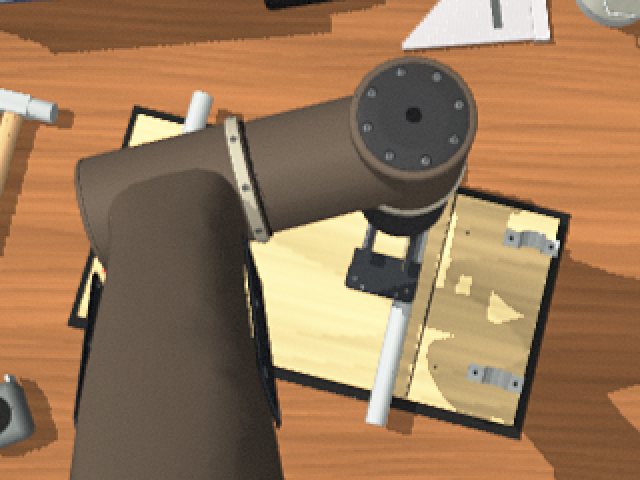

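```bash
python3 -m jog '[[1,[-30,0,0],0],[1,[-60,40,0],0],[1,[-60,75,0],0],[1,[-60,75,0],0]]'
cat >> m.py <<'E'
def prof(lo,hi,rows):
    f=optics.grab_frame('top');c=f['color'].astype(int);P=[]
    for v in rows:
        m=(lo[0]+(v-lo[1])*(hi[0]-lo[0])/(hi[1]-lo[1]));u=np.arange(int(m)-11,int(m)+12)
        r=c[v,u];k=((r.max(1)-r.min(1))<30)&(r.sum(1)>300)
        if 8<=k.sum()<=13: P.append(((ray(f,[u[k].mean(),v],.0335)-MC)@np.c_[MX,MY])[0]*1e3)
    P=np.array(P);k=np.polyfit(P[:,0],P[:,1],1);res=P[:,1]-np.polyval(k,P[:,0])
    g=abs(res)<3;k=np.polyfit(P[g,0],P[g,1],1)
    print(g.sum(),'x range',P[g,0].min(),P[g,0].max(),'ang',np.degrees(k[0]),'y at -130,0,130',np.polyval(k,[-130,0,130]).round(1),'rms',res[g].std())
    return f
E
python3 - <<'E'
from m import *
f=prof((340,174),(307,310),list(range(176,310)))
cv2.imwrite('pics/t5.png',f['color'][100:340,120:440,::-1].repeat(2,0).repeat(2,1))
E
```

```text
t: 10.3
eef_pos: [0.5281, 0.0505, 0.0466]
ee_rot: [3.14, -0.0, -1.785]
force: [0.9, -0.7, -0.2]
width: 0.0877
gripper_force: 0.0
134 x range -158.1137550192647 174.0465707587398 ang 1.5082450017771796 y at -130,0,130 [29.2 32.7 36.1] rms 0.49778564647860607
```

View pics/t5.png

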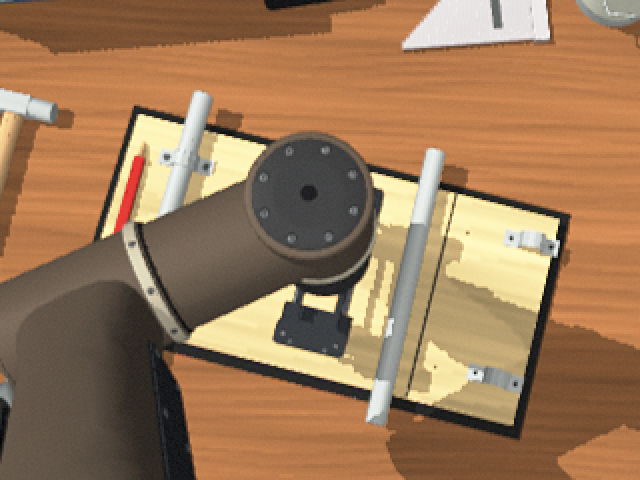

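The tube is 32.7 mm from the line, tilted 1.5°. I'll push most of the rest with the far finger further out.

```bash
python3 -m jog '[[1,[20,-50,0],0],[1,[40,-95,0],0],[1,[50,-95,0],0],[1,[56,-95,0],0],[1,[60,-95,0],0],[1,[64,-95,0],0],[1,[68,-95,0],0],[1,[72,-95,0],0],[1,[76,-95,0],0],[1,[79,-95,0],0],[1,[82,-95,0],0],[1,[84,-95,0],0],[1,[86,-95,0],0],[1,[86,-95,0],0],[1,[60,-95,0],0],[1,[20,-50,0],0],[1,[10,0,0],0],[1,[10,0,0],0]]'
python3 - <<'E'
from m import *
f=prof((354,177),(321,313),list(range(180,312)))
cv2.imwrite('pics/t6.png',f['color'][100:340,120:440,::-1].repeat(2,0).repeat(2,1))
E
```

```text
t: 12.6
eef_pos: [0.525, 0.041, 0.0466]
ee_rot: [3.14, -0.001, -1.785]
force: [0.0, -0.1, 0.3]
width: 0.0879
gripper_force: 0.0
132 x range -156.30619985068645 170.6747336908598 ang 1.4528748607570925 y at -130,0,130 [ 3.7  7.  10.3] rms 0.5250575105617284
```

View pics/t6.png

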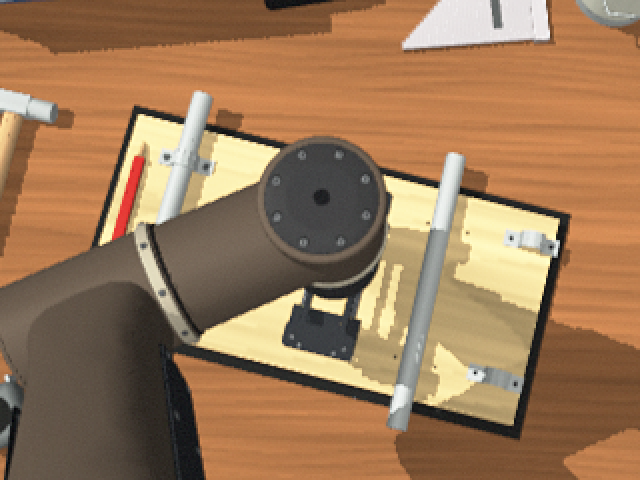

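Now 7 mm short, with the contact offset confirmed at 25 mm. One last slow nudge, then I'll retreat and lift.

```bash
python3 -m jog '[[1,[20,-50,0],0],[1,[50,-95,0],0],[1,[65,-95,0],0],[1,[70,-95,0],0],[1,[73,-95,0],0],[1,[75,-95,0],0],[1,[77,-95,0],0],[1,[79,-95,0],0],[1,[81,-95,0],0],[1,[82,-95,0],0],[1,[83,-95,0],0],[1,[83,-95,0],0],[1,[60,-95,0],0],[1,[30,-50,-30],0],[1,[0,0,-80],0],[1,[-40,0,-120],0],[1,[-90,0,-120],0],[1,[-90,0,-120],0]]'
python3 - <<'E'
from m import *
f=prof((358,179),(325,315),list(range(182,312)))
cv2.imwrite('pics/t7.png',cv2.resize(f['color'][150:340,240:440,::-1],None,fx=3,fy=3,interpolation=cv2.INTER_CUBIC))
E
```

```text
t: 14.9
eef_pos: [0.5485, 0.1323, 0.1678]
ee_rot: [-3.139, 0.002, -1.783]
force: [-0.7, -0.4, -0.8]
width: 0.0875
gripper_force: 0.0
130 x range -154.86596386395496 167.28899178901432 ang 1.3194919808081704 y at -130,0,130 [-2.5  0.5  3.5] rms 0.5078244322929691
```

View pics/t7.png

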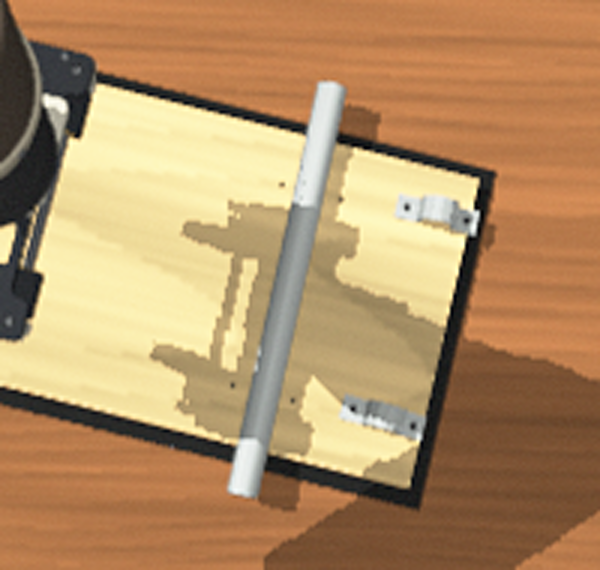

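The tube lies over the line, hiding it. The pilot holes sit evenly on both sides, and both ends overhang the deck. I'll check it's at rest, then hand in.

```bash
python3 -m jog '[[1,[0,0,0],0],[1,[0,0,0],0],[1,[0,0,0],0],[1,[0,0,0],0],[1,[0,0,0],0],[1,[0,0,0],0]]' >/dev/null
python3 - <<'E'
from m import *
from station import order
f=prof((358,179),(325,315),list(range(182,312)))
print(order.job_done())
E
```

```text
130 x range -154.86596386395496 167.28899178901432 ang 1.311991205625445 y at -130,0,130 [-2.5  0.5  3.5] rms 0.5037382672597783
the job is handed in; nothing more can be done
None
```

The job is handed in: the loose tube was rolled onto the marked line and lies still there, about 0.5 mm off centre and 1.3° off parallel (at most 3.5 mm off near its ends), hiding the line with both ends overhanging.

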